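# Free the stuck inserts from the clamping fixture

### The job

Clear the clamping fixture: give it a squirt of releasing oil by pressing the oil can's white nozzle cap fully down for a moment and letting it spring back up; only then throw the fixture's lever from the red notch into the green notch so that the gate drops, and spray no more once the lever is over. Then push every brass-coloured insert out of its pocket from behind, through the access slot in the back, and put them all in the green tray, down on its floor and not on top of one another. Finish with the lever back in the red notch, and leave the other things on the bench where they are.

Things in the scene. Friction and masses are not known exactly. Their poses are not given: they have to be found in the camera images.
- fixture: Fixed clamping fixture: steel base 15 mm thick, blue pocket walls. Origin on the bench under it; z up, x away from the robot out of the pocket mouths (mouths at x = 0), y along the row of four pockets (centres y = -99, -33, 33, 99 mm). Base and pocket floors at z = 15 mm from x = -70 to 95 mm; in front of the mouths it is a flat apron. Lever at the y = -196 mm end, oil can beyond the +y end
- pocket1 (a point): Middle of pocket 1's floor (fixture x = -26, y = -99 mm, z = 15 mm). Pocket 57.5 mm wide; walls to z = 62 mm with 5 mm lips on top (top z = 67 mm) overhanging both sides of the insert, so it cannot be lifted out. A sprung ball in the wall just ahead of the insert holds it (5 to 10 N to push past)
- pocket2 (a point): Middle of pocket 2's floor (fixture y = -33 mm). Behind each insert is an access slot 42 mm wide through the back wall (wall from x = -50 to -44 mm), open at the top and carried on between the lips to the mouth, down to the floor: closed fingers pointing down fit in behind the insert and can follow it right through
- pocket3 (a point): Middle of pocket 3's floor (fixture y = 33 mm), otherwise the same
- pocket4 (a point): Middle of pocket 4's floor (fixture y = 99 mm), otherwise the same
- gate (a joint): Drop of the red gate bar (fixture x = 3 to 9 mm) across all four mouths, worked by the lever: 0 = up, 12 mm above the apron (lever red); 0.013 m = just below the apron (lever green)
- lever (a joint): Lever angle: 0 = red notch, 1.2 = green notch, with a stop at each. Swings in the fixture's x-z plane: leans 0.6 rad towards fixture -x at red, is upright half-way, leans 0.6 rad towards +x at green. Its heavy knob makes it tip over the centre (near 0.6) and fall into the nearer notch; it takes 1 to 3 N at the knob; push it with closed fingers or pinch it
- lever_knob (a point): Centre of the lever's heavy black ball knob, 36 mm diameter, 105 mm from the pivot, on a flat steel arm 12 x 8 mm
- lever_pivot (a point): Lever's pivot: fixed, 45 mm above the bench, on the fixture's axis y = -196 mm, x = 0. The grey quadrant disc beside it (26 to 33 mm further to fixture -y, radius 58 mm, marks to 61 mm) carries the red and green marks
- nozzle_top (a point): Centre of the flat top of the white nozzle cap (34 mm diameter, 23 mm tall) on the red oil can (58 mm diameter) that stands fixed in a cradle at the fixture's +y end; about 168 mm above the bench, pressed straight down
- nozzle (a joint): Travel of the nozzle cap: 0 = up, 0.0065 m = fully down; sprung, starts to give at about 4 N and is fully down at about 10 N. Hold it down for about a quarter of a second
- tray: Fixed green tray, outside 190 mm along its x by 112 mm along its y, rim 14 mm high, walls 5 mm; the black floor is 6 mm above the bench. Origin on the bench under its centre. Four inserts fit in a row along x, 42 mm apart, each with its 56 mm length along tray y
- insert1_center (a point): Centre of insert 1, a gold-anodised aluminium block (looks like brass) 32 mm along its x, 56 mm along its y, 45 mm tall (z), about 0.22 kg. Starts in the fixture's pocket 1 (pocket 1 at fixture y = -99 mm, 2 at -33, 3 at 33, 4 at 99), its centre about 26 mm behind the pocket mouth and 22 mm above the pocket floor; may be absent
- insert2_center (a point): Centre of insert 2, a gold-anodised aluminium block (looks like brass) 32 mm along its x, 56 mm along its y, 45 mm tall (z), about 0.22 kg. Starts in the fixture's pocket 2 (pocket 1 at fixture y = -99 mm, 2 at -33, 3 at 33, 4 at 99), its centre about 26 mm behind the pocket mouth and 22 mm above the pocket floor; may be absent
- insert3_center (a point): Centre of insert 3, a gold-anodised aluminium block (looks like brass) 32 mm along its x, 56 mm along its y, 45 mm tall (z), about 0.22 kg. Starts in the fixture's pocket 3 (pocket 1 at fixture y = -99 mm, 2 at -33, 3 at 33, 4 at 99), its centre about 26 mm behind the pocket mouth and 22 mm above the pocket floor; may be absent
- insert4_center (a point): Centre of insert 4, a gold-anodised aluminium block (looks like brass) 32 mm along its x, 56 mm along its y, 45 mm tall (z), about 0.22 kg. Starts in the fixture's pocket 4 (pocket 1 at fixture y = -99 mm, 2 at -33, 3 at 33, 4 at 99), its centre about 26 mm behind the pocket mouth and 22 mm above the pocket floor; may be absent
- hammer: Bystander: hammer lying on the bench; leave alone
- wrench: Bystander: wrench; leave alone
- brush: Bystander: brush; leave alone
- stone: Bystander: pale marble block 90 x 60 x 40 mm; leave alone
- paste_tin: Bystander: yellow tin 70 mm diameter, 50 mm tall; leave alone
- disc: Bystander: red-brown grinding disc 115 mm diameter, 6 mm thick; leave alone
- cup: Bystander: blue cup 80 mm diameter, 90 mm tall; leave alone

How it is judged:
By the outcome, as a careful person would: the job done as asked, in the order asked, and still so for the second after the job is handed in, with the robot touching nothing.
Of insert1, insert2, insert3, insert4 only 3 to 4 are there at a start; the rules pass over those that are not, and their reading is None.
At some moment in a run one of insert1, insert2, insert3, insert4 may be knocked a few centimetres aside while the robot is not near it.
Once in a run the grip may slacken for a moment while it holds something.
It also fails if it takes over 210 s, if anything falls off the work surface, if the arm or the gripper's body presses on something with over 40 N, if the wrist force passes 120 N, or if a joint passes its speed limit or range.

### The arm

A 6-joint arm with a two-finger parallel gripper is mounted at the origin on the work surface. World frame = base frame: x ahead of the robot, y to its left, z up, the work surface at z = 0. Lengths are in m, angles in rad, forces in N, time in s.
With the tool pointing down it reaches from about 0.275 to 0.725 m from the base axis. Payload 5.6 kg.
Tool frame: the origin (TCP) lies at the very end of the fingers, on their centre line; the grasp point (between the pads) lies 19 mm behind it (arm.grip_depth is the distance from the TCP to the grasp point, in m); z points along the fingers, y is the line along which they close (so a half turn about z gives the same grasp; the last joint's range is limited). The gripper opens to 85 mm and grips with 20 to 120 N. Pads are 22 mm wide; open, the fingers measure 114 mm over their backs; the gripper's body (76 mm by 85 mm) begins 54 mm behind the grasp point. The pads swing forward as they close: fully open they stand 13 mm farther back than shut.
Start: joints at [-1.009, 0.255, 0.108, 0, -1.424, -0.285], TCP at [0.15, -0.529, 0.231] pointing down, gripper open.
Joint ranges: [-2.95, 2.95], [-1.21, 1.97], [-1.09, 1.5], [-2.87, 1.71], [-2.94, -0.07], [-3.05, 3.05]. Speed limits (rad/s): [2.57, 2.57, 3.14, 3.14, 3.14, 3.14].

### API

Orientations are given as a unit quaternion [x, y, z, w].
In Python, from rig import arm gives the robot as it stands.
- The arm moves only by the tool jog_arm, never from a script. Its argument "commands" is a list of rows, each an object of numbers: "hand": the opening, from -1 (shut) to 1 (fully open); "dx", "dy", "dz": the shift along the world's x, y, z each as a share of 75 cm, from -1 to 1; "spin": the turn about the world's z as a share of 180 degrees, from -1 to 1. A call has exactly 8 rows; each row is the pose to reach, as a shift and turn from the pose commanded when the call began, turning the shorter way round; what a row does not reach only later rows make up. A row lasts 1/8 s, in which the tool goes at most 62.5 mm and 10.7 degrees, less where a joint would pass 70% of its speed; a pose out of reach is approached as far as the arm can. A call with a number of a shift or a turn outside -1 to 1 is refused whole. A call with a gripper value outside its range is refused whole. The fingers move at their own pace and stop on an object; the grip force is fixed at half the most. Time passes only in rows, so rows that repeat a pose let the fingers close, or fill a call up. It gives the time, the measured TCP pose, the force, the opening and the grip force at its end, in the units of the state.
- arm.sense(): the state, without advancing time (a new reading comes with each control period).
- arm.capture(name): name is "scene" or "top" or "wrist"; returns the picture (400x640x3 uint8, red, green, blue); there is no depth.
- arm.get_calibration(name): a dict with "camera_matrix" (3x3 intrinsics, pixels), "eye" and "rotation" of the camera in the world. Camera axes: x right, y up, looking along -z (the intrinsics and any distortion apply to the point x, -y, -z); pixel columns grow to the right and rows downward; lengths in m; the calibration is good to about 2 mm. The wrist camera is an equidistant fisheye: a pixel r from the principal point sees the ray r / f radians off the axis. A picture is of the moment at which its call begins: read the wrist's pose just before it. get_calibration takes no time and is no camera call; for the wrist camera it gives the pose at the moment of the call.
- arm.job_done(): hands the job in; it is judged then, once.
The state is a dict: "t": time; "joint_pos": joint angles; "dq": joint speeds; "joint_torque": joint torques, N m; "position": TCP position; "eef_rot": TCP orientation; "force": force on the tool from outside, world axes, zero at the start; "wrist_torque": the same for the moment, N m; "opening": opening from 0.0 (shut) to 1.0 (fully open); "grasp_force": force on a finger pad.
Only numpy, scipy, OpenCV 4.12 (cv2) and the standard library are available. Lean on these libraries where they do the work, as an engineer would, in place of code of your own. Each camera call takes 0.05 s, during which the arm holds its last target. There are 200 camera calls.

## Working session

There is one attempt and no reset: what is moved stays moved. The work goes in short steps, Python scripts to look and compute and a tool call to move; the robot and the scene stay as the last step left them, time stands still between calls to the robot, and variables do not carry over. Pictures are saved under pics/ and viewed, at most 14 in all, crops included, and the job is handed in when it is done.

Besides the shell and the picture viewer there is one more tool, called as a command line: name --argument value ..., lists and objects as JSON in quotes. jog_arm: Moves the arm, as the interface text tells. Its arguments: {"type":"object","properties":{"commands":{"type":"array","items":{"type":"object","properties":{"hand":{"type":"number"},"dx":{"type":"number","minimum":-1,"maximum":1},"dy":{"type":"number","minimum":-1,"maximum":1},"dz":{"type":"number","minimum":-1,"maximum":1},"spin":{"type":"number","minimum":-1,"maximum":1}}}}},"required":["commands"]}

```bash
mkdir -p pics; python3 - <<'E'
from rig import arm
import cv2
print(arm.sense())
for n in("scene","top","wrist"):
    c=arm.get_calibration(n);print(n,c)
    im=arm.capture(n)[:,:,::-1];cv2.imwrite(f"pics/{n}0.png",im)
E
ls
```

```text
{'t': 0.0, 'joint_pos': array([-1.00938076e+00,  2.55742338e-01,  1.06961794e-01, -5.07579270e-04,
       -1.42392194e+00, -2.84607188e-01]), 'dq': array([ 0.00256334,  0.00065485,  0.00021157, -0.00036357, -0.00020047,
       -0.00113791]), 'joint_torque': array([-4.98200679e-04, -3.86627877e+01,  2.37933612e+01,  5.36530986e+00,
       -6.32770301e-03, -3.93964754e-06]), 'position': array([ 0.15022772, -0.52853908,  0.23037635]), 'eef_rot': array([-1.37925653e-01,  9.90442095e-01,  9.72116271e-04, -1.62350155e-04]), 'force': array([-0.96313652,  0.33604994, -0.2046158 ]), 'wrist_torque': array([-0.02484602,  0.01199486,  0.01488591]), 'grasp_force': 0.0, 'opening': 0.9972623157522642}
scene {'camera_matrix': array([[383.59316135,   0.        , 317.15637739],
       [  0.        , 383.59316135, 201.75456727],
       [  0.        ,   0.        ,   1.        ]]), 'eye': array([ 0.98113899, -0.21917225,  0.87685797]), 'rotation': array([0.2716218 , 0.14990021, 0.47008415, 0.82630044])}
top {'camera_matrix': array([[479.9781412 ,   0.        , 316.21501583],
       [  0.        , 479.9781412 , 205.00290277],
       [  0.        ,   0.        ,   1.        ]]), 'eye': array([0.28333942, 0.08449959, 1.39407864]), 'rotation': array([-0.05710448,  0.07350609,  0.70939427, -0.69863846])}
wrist {'camera_matrix': array([[309.70691629,   0.        , 316.63525052],
       [  0.        , 309.70691629, 199.90054121],
       [  0.        ,   0.        ,   1.        ]]), 'eye': array([ 0.0690665 , -0.55127581,  0.37332664]), 'rotation': array([-0.09867597, -0.13213619,  0.78709599,  0.59437613])}
pics
```

View pics/top0.png

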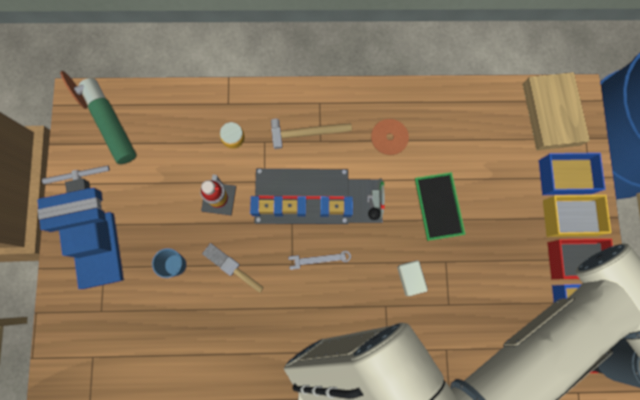

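View pics/scene0.png

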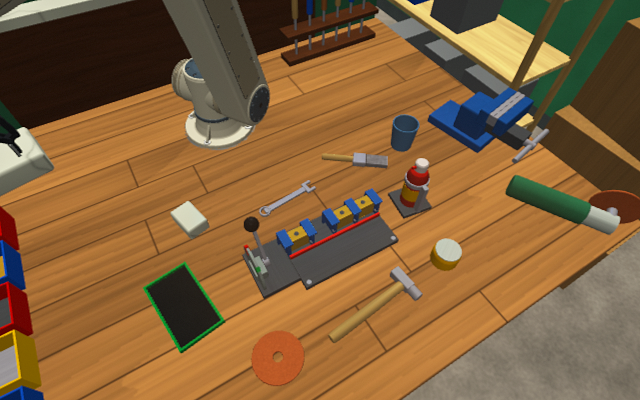

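```bash
cat > h.py <<'E'
import numpy as np,cv2
from scipy.spatial.transform import Rotation as R
from rig import arm
def cam(n):
    c=arm.get_calibration(n);return n,np.array(c["camera_matrix"]),np.array(c["eye"]),R.from_quat(c["rotation"])
def ray(c,u,v):
    n,K,e,r=c;x=(u-K[0,2])/K[0,0];y=(v-K[1,2])/K[1,1]
    if n=="wrist":
        a=np.hypot(x,y);s=np.sin(a)/max(a,1e-9);d=[x*s,-y*s,-np.cos(a)]
    else:
        d=np.array([x,-y,-1.]);d/=np.linalg.norm(d)
    return e,r.apply(d)
def onz(c,u,v,z):
    e,d=ray(c,u,v);return e+d*(z-e[2])/d[2]
def proj(c,p):
    n,K,e,r=c;q=r.inv().apply(np.asarray(p)-e);x,y,z=q[0],-q[1],-q[2]
    if n=="wrist":
        h=np.hypot(x,y);a=np.arctan2(h,z);s=a/max(h,1e-9);return np.array([K[0,2]+K[0,0]*x*s,K[1,2]+K[1,1]*y*s])
    return np.array([K[0,2]+K[0,0]*x/z,K[1,2]+K[1,1]*y/z])
def tri(*cuv):
    A=np.zeros((3,3));b=np.zeros(3)
    for c,u,v in cuv:
        e,d=ray(c,u,v);M=np.eye(3)-np.outer(d,d);A+=M;b+=M@e
    return np.linalg.solve(A,b)
def mask(im,name):
    h=cv2.cvtColor(im,cv2.COLOR_RGB2HSV)
    lo,hi={"blue":((105,120,60),(125,255,255)),"green":((50,120,60),(75,255,255)),"gold":((18,120,120),(32,255,255)),"red":((0,170,90),(4,255,255)),"black":((0,0,0),(180,90,45))}[name]
    m=cv2.inRange(h,lo,hi)
    if name=="red": m|=cv2.inRange(h,(175,170,90),(180,255,255))
    return m
def blobs(m,amin=15):
    n,l,s,c=cv2.connectedComponentsWithStats(m)
    return [(tuple(c[i].round(1)),s[i].tolist()) for i in range(1,n) if s[i,4]>=amin]
def shot(n,name):
    c=cam(n);im=arm.capture(n);cv2.imwrite(f"pics/{name}.png",im[:,:,::-1]);return c,im
E
python3 - <<'E'
from h import *
t=cam("top");s=cam("scene");w=cam("wrist")
print(proj(t,[0,0,0]),proj(t,[.3,0,0]),proj(t,[0,.3,0]))
im=cv2.imread("pics/top0.png")[:,:,::-1]
for n,z in(("blue",.067),("gold",.06),("red",.027),("green",.014)):
    for c,b in blobs(mask(im,n),6):
        if 180<c[0]<480 and 150<c[1]<270: print(n,c,b,onz(t,*c,z).round(3))
a=im[150:250,190:480];cv2.imwrite("pics/topc.png",cv2.resize(a[:,:,::-1],None,fx=2.7,fy=2.7,interpolation=cv2.INTER_CUBIC))
b=cv2.imread("pics/scene0.png")[140:310,230:450];cv2.imwrite("pics/scc.png",cv2.resize(b,None,fx=3.4,fy=3.4,interpolation=cv2.INTER_CUBIC))
E
```

```text
[337.71642997 399.1843651 ] [335.04431461 288.48075845] [228.17684994 401.69804065]
blue (np.float64(254.3), np.float64(206.1)) [251, 197, 8, 19, 125] [0.531 0.225 0.067]
blue (np.float64(277.7), np.float64(206.0)) [275, 197, 7, 19, 120] [0.53  0.16  0.067]
blue (np.float64(301.4), np.float64(206.1)) [298, 197, 8, 19, 144] [0.529 0.093 0.067]
blue (np.float64(324.0), np.float64(206.3)) [321, 197, 7, 19, 129] [0.527 0.03  0.067]
blue (np.float64(348.3), np.float64(206.5)) [344, 197, 9, 20, 150] [ 0.526 -0.039  0.067]
gold (np.float64(265.9), np.float64(206.1)) [260, 200, 13, 13, 147] [0.531 0.193 0.06 ]
gold (np.float64(289.0), np.float64(206.2)) [283, 200, 13, 13, 145] [0.53  0.128 0.06 ]
gold (np.float64(336.0), np.float64(207.2)) [330, 201, 13, 13, 147] [ 0.526 -0.005  0.06 ]
gold (np.float64(215.8), np.float64(204.1)) [211, 202, 10, 4, 23] [0.539 0.334 0.06 ]
red (np.float64(213.7), np.float64(193.5)) [203, 184, 17, 16, 93] [0.577 0.347 0.027]
red (np.float64(264.7), np.float64(196.6)) [260, 196, 12, 2, 20] [0.566 0.199 0.027]
red (np.float64(289.5), np.float64(197.0)) [284, 197, 12, 1, 12] [0.564 0.128 0.027]
red (np.float64(312.5), np.float64(197.0)) [307, 197, 12, 1, 12] [0.563 0.061 0.027]
red (np.float64(336.0), np.float64(197.4)) [330, 197, 13, 2, 23] [ 0.561 -0.008  0.027]
green (np.float64(438.1), np.float64(207.5)) [416, 174, 48, 66, 350] [ 0.529 -0.308  0.014]
```

View pics/scc.png

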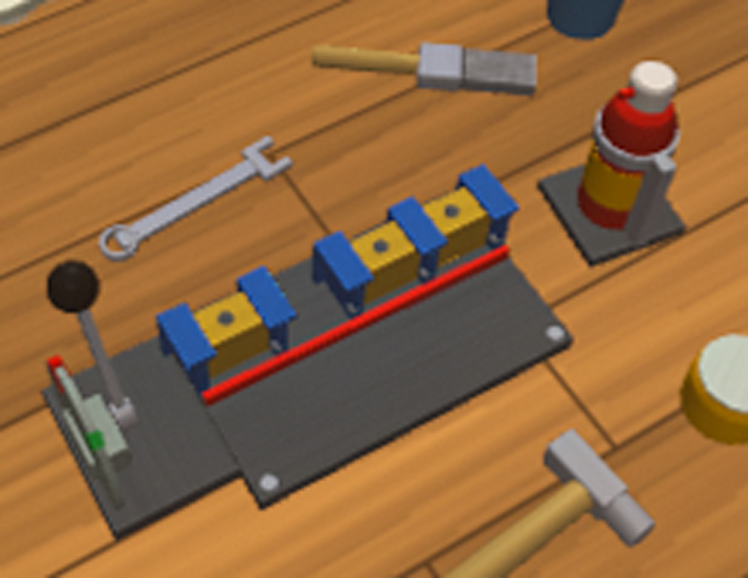

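View pics/topc.png

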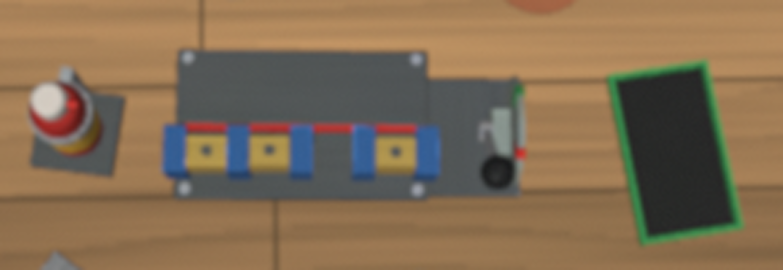

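jog_arm --commands '[{"hand": -1,"dx": 0.4,"dy": 0.84,"dz": 0.16,"spin": -0.094},{"hand": -1,"dx": 0.4,"dy": 0.84,"dz": 0.16,"spin": -0.094},{"hand": -1,"dx": 0.4,"dy": 0.84,"dz": 0.16,"spin": -0.094},{"hand": -1,"dx": 0.4,"dy": 0.84,"dz": 0.16,"spin": -0.094},{"hand": -1,"dx": 0.4,"dy": 0.84,"dz": 0.16,"spin": -0.094},{"hand": -1,"dx": 0.4,"dy": 0.84,"dz": 0.16,"spin": -0.094},{"hand": -1,"dx": 0.4,"dy": 0.84,"dz": 0.16,"spin": -0.094},{"hand": -1,"dx": 0.4,"dy": 0.84,"dz": 0.16,"spin": -0.094}]'

```text
t: 1.15
position: [0.3608, -0.0857, 0.3159]
eef_rot: [0.009, 1.0, 0.0, 0.0]
force: [3.2, -0.9, 0.1]
opening: 0.0
grasp_force: 0.0
```

jog_arm --commands '[{"hand": -1,"dx": 0.1,"dy": 0.26,"dz": 0.08},{"hand": -1,"dx": 0.1,"dy": 0.26,"dz": 0.08},{"hand": -1,"dx": 0.1,"dy": 0.26,"dz": 0.08},{"hand": -1,"dx": 0.1,"dy": 0.26,"dz": 0.08},{"hand": -1,"dx": 0.1,"dy": 0.26,"dz": 0.08},{"hand": -1,"dx": 0.1,"dy": 0.26,"dz": 0.08},{"hand": -1,"dx": 0.1,"dy": 0.26,"dz": 0.08},{"hand": -1,"dx": 0.1,"dy": 0.26,"dz": 0.08}]'

```text
invalid input at $.commands[0]: expected keys hand, dx, dy, dz, spin
```

```bash
python3 - <<'E'
from h import *
print(arm.sense()["position"],arm.sense()["eef_rot"])
c,im=shot("wrist","w1")
print(c[2],c[3].as_matrix().round(3))
cv2.imwrite("pics/w1b.png",cv2.resize(im[:,:,::-1],(800,500)))
E
```

```text
[ 0.36076018 -0.08568764  0.31586507] [9.07944468e-03 9.99958714e-01 8.22748977e-05 3.57899485e-04]
[ 0.27623951 -0.08367342  0.45864595] [[ 0.017 -0.945 -0.326]
 [ 1.     0.017  0.005]
 [ 0.    -0.326  0.945]]
```

View pics/w1b.png

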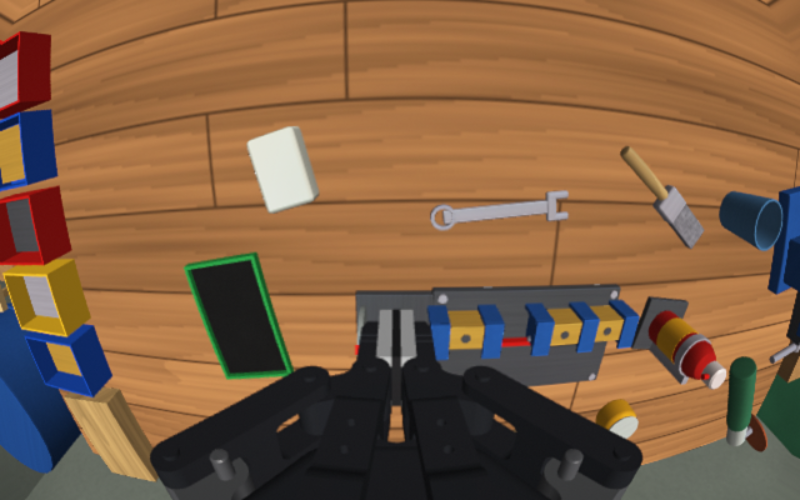

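jog_arm --commands '[{"hand": -1,"dx": 0.3,"dy": 0.28,"dz": 0.03,"spin": 0},{"hand": -1,"dx": 0.3,"dy": 0.28,"dz": 0.03,"spin": 0},{"hand": -1,"dx": 0.3,"dy": 0.28,"dz": 0.03,"spin": 0},{"hand": -1,"dx": 0.3,"dy": 0.28,"dz": 0.03,"spin": 0},{"hand": -1,"dx": 0.3,"dy": 0.28,"dz": 0.03,"spin": 0},{"hand": -1,"dx": 0.3,"dy": 0.28,"dz": 0.03,"spin": 0},{"hand": -1,"dx": 0.3,"dy": 0.28,"dz": 0.03,"spin": 0},{"hand": -1,"dx": 0.3,"dy": 0.28,"dz": 0.03,"spin": 0}]'

```text
t: 2.2
position: [0.5851, 0.1215, 0.339]
eef_rot: [0.01, 1.0, 0.0, 0.001]
force: [0.4, -1.0, 0.0]
opening: 0.004
grasp_force: 0.0
```

```bash
python3 - <<'E'
from h import *
print(arm.sense()["position"],arm.sense()["eef_rot"])
c,im=shot("wrist","w2")
t,ti=shot("top","t2"); s,si=shot("scene","s2")
np.save("w2cam.npy",np.array([c[1],c[2],c[3].as_matrix()],dtype=object),allow_pickle=True)
for n,z in(("blue",.067),("gold",.06),("red",.027),("green",.014),("black",.132)):
    for q,b in blobs(mask(im,n),30): print(n,[float(x) for x in q],b,onz(c,*q,z).round(4))
cv2.imwrite("pics/w2b.png",cv2.resize(im[:,:,::-1],(800,500)))
E
```

```text
[0.58507221 0.12146424 0.33899194] [9.59088955e-03 9.99953702e-01 2.28803640e-04 7.45670071e-04]Traceback (most recent call last):
  File "<stdin>", line 5, in <module>
ValueError: could not broadcast input array from shape (3,3) into shape (3,)
```

```bash
python3 - <<'E'
from h import *
c=cam("wrist");im=cv2.imread("pics/w2.png")[:,:,::-1].copy()
for n,z in(("blue",.067),("gold",.06),("red",.027),("green",.014),("black",.132)):
    for q,b in blobs(mask(im,n),30): print(n,[float(x) for x in q],b,onz(c,*q,z).round(4))
cv2.imwrite("pics/w2b.png",cv2.resize(im[:,:,::-1],(800,500)))
E
```

```text
blue [606.1, 80.6] [573, 31, 67, 107, 3129] [0.4204 0.6609 0.067 ]
blue [543.5, 48.5] [534, 44, 22, 11, 119] [0.3971 0.4849 0.067 ]
blue [248.8, 120.8] [239, 103, 24, 38, 664] [0.5293 0.0319 0.067 ]
blue [295.8, 120.5] [287, 102, 19, 38, 657] [0.5316 0.0957 0.067 ]
blue [345.5, 120.9] [336, 103, 19, 37, 630] [0.5332 0.1618 0.067 ]
blue [393.1, 122.0] [380, 104, 23, 37, 593] [0.534 0.227 0.067]
blue [203.4, 123.6] [194, 106, 27, 37, 625] [ 0.5288 -0.0339  0.067 ]
blue [633.2, 160.7] [627, 152, 13, 18, 193] [0.5677 0.801  0.067 ]
blue [6.1, 192.8] [0, 167, 18, 51, 615] [ 0.6148 -0.5566  0.067 ]
blue [1.2, 272.5] [0, 265, 5, 15, 39] [ 0.8348 -0.7318  0.067 ]
gold [415.5, 4.6] [406, 0, 18, 12, 70] [0.3641 0.2627 0.06  ]
gold [321.0, 120.0] [306, 108, 31, 25, 688] [0.5322 0.1293 0.06  ]
gold [369.7, 120.1] [355, 108, 30, 25, 660] [0.5325 0.1957 0.06  ]
gold [224.7, 121.5] [211, 110, 29, 24, 587] [ 0.5286 -0.0044  0.06  ]
gold [2.0, 143.4] [0, 116, 7, 46, 195] [ 0.5073 -0.5422  0.06  ]
gold [459.0, 128.9] [449, 126, 21, 10, 89] [0.5407 0.3306 0.06  ]
gold [15.5, 267.4] [0, 222, 42, 82, 148
[... 546 characters left out ...]
982 -0.176   0.014 ]
green [569.6, 242.3] [556, 202, 25, 84, 1280] [0.7734 0.6867 0.014 ]
green [620.7, 293.2] [594, 250, 46, 100, 2972] [0.9855 1.0571 0.014 ]
black [633.3, 42.9] [629, 39, 11, 7, 51] [0.3468 0.6695 0.132 ]
black [631.0, 61.0] [630, 56, 3, 11, 33] [0.3824 0.6586 0.132 ]
black [86.2, 138.8] [62, 88, 51, 99, 2988] [ 0.5259 -0.1956  0.132 ]
black [137.8, 106.9] [125, 94, 26, 27, 537] [ 0.4946 -0.0989  0.132 ]
black [424.7, 135.5] [420, 111, 10, 51, 59] [0.5436 0.2502 0.132 ]
black [609.9, 156.2] [604, 124, 14, 60, 461] [0.5539 0.6083 0.132 ]
black [597.6, 262.5] [592, 247, 12, 32, 71] [0.7584 0.6579 0.132 ]
black [317.5, 348.0] [120, 248, 394, 152, 31003] [0.8686 0.1185 0.132 ]
```

View pics/w2b.png

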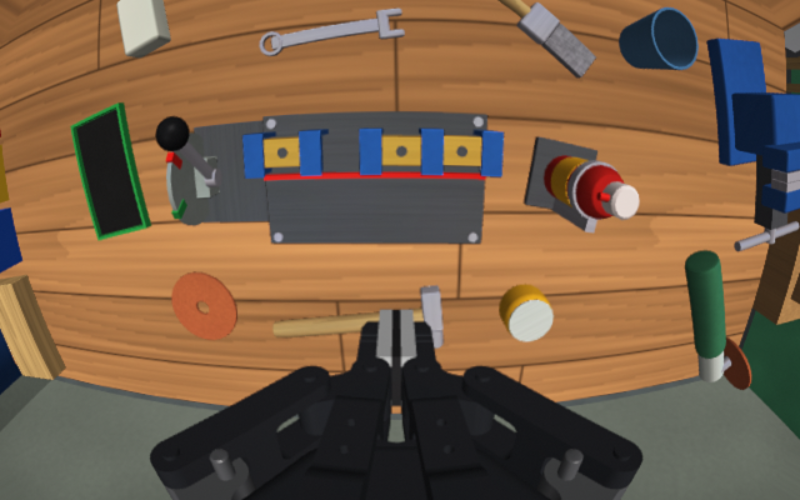

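```bash
python3 - <<'E'
from h import *
C={}
for n,f,roi in(("wrist","w2",(470,130,530,190)),("top","t2",(190,165,240,220)),("scene","s2",(400,145,440,185))):
    c=cam(n);im=cv2.imread(f"pics/{f}.png")[:,:,::-1].copy()
    h=cv2.cvtColor(im,cv2.COLOR_RGB2HSV);m=cv2.inRange(h,(0,0,170),(180,50,255))
    k=np.zeros_like(m);x0,y0,x1,y1=roi;k[y0:y1,x0:x1]=m[y0:y1,x0:x1]
    for q,b in blobs(k,10):
        print(n,[float(v) for v in q],b,onz(c,*q,.16).round(4),onz(c,*q,.168).round(4))
    C[n]=(c,im)
def up(n,x0,y0,x1,y1,s):return cv2.resize(C[n][1][y0:y1,x0:x1,::-1],None,fx=s,fy=s,interpolation=cv2.INTER_NEAREST)
a=np.hstack([up("wrist",470,135,530,185,6),up("scene",400,145,440,195,6)])
cv2.imwrite("pics/noz.png",a);print(a.shape)
E
```

```text
wrist [500.5, 160.6] [490, 147, 21, 28, 429] [0.566 0.343 0.16 ] [0.5644 0.3376 0.168 ]
wrist [473.0, 177.5] [470, 174, 8, 7, 39] [0.5873 0.3059 0.16  ] [0.5851 0.3013 0.168 ]
top [211.9, 193.8] [190, 165, 50, 55, 2318] [0.5475 0.3261 0.16  ] [0.5458 0.3245 0.168 ]
scene [421.9, 162.2] [416, 158, 13, 9, 86] [0.5626 0.3437 0.16  ] [0.5673 0.3374 0.168 ]
(300, 600, 3)
```

View pics/noz.png

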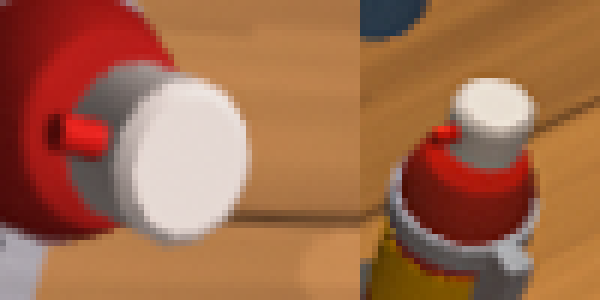

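```bash
python3 - <<'E'
from h import *
w=cam("wrist");s=cam("scene")
print(tri((w,501.8,161.3),(s,422.5,162.2)),onz(w,501.8,161.3,.168),onz(s,422.5,162.2,.168),arm.sense()["position"])
E
```

```text
[0.56584938 0.34189541 0.16429195] [0.56513343 0.33960963 0.168     ] [0.56806242 0.33869721 0.168     ] [0.58507439 0.12158705 0.33903355]
```

jog_arm --commands '[{"hand": -1,"dx": -0.025,"dy": 0.288,"dz": -0.1,"spin": 0},{"hand": -1,"dx": -0.025,"dy": 0.288,"dz": -0.1,"spin": 0},{"hand": -1,"dx": -0.025,"dy": 0.288,"dz": -0.1,"spin": 0},{"hand": -1,"dx": -0.025,"dy": 0.288,"dz": -0.1,"spin": 0},{"hand": -1,"dx": -0.025,"dy": 0.288,"dz": -0.1,"spin": 0},{"hand": -1,"dx": -0.025,"dy": 0.288,"dz": -0.18,"spin": 0},{"hand": -1,"dx": -0.025,"dy": 0.288,"dz": -0.18,"spin": 0},{"hand": -1,"dx": -0.025,"dy": 0.288,"dz": -0.18,"spin": 0}]'

```text
t: 3.35
position: [0.5686, 0.3381, 0.2066]
eef_rot: [0.01, 1.0, 0.001, 0.002]
force: [-0.7, -0.7, 1.6]
opening: -0.002
grasp_force: 0.0
```

jog_arm --commands '[{"hand": -1,"dx": -0.002,"dy": 0.001,"dz": -0.04,"spin": 0},{"hand": -1,"dx": -0.002,"dy": 0.001,"dz": -0.043,"spin": 0},{"hand": -1,"dx": -0.002,"dy": 0.001,"dz": -0.047,"spin": 0},{"hand": -1,"dx": -0.002,"dy": 0.001,"dz": -0.05,"spin": 0},{"hand": -1,"dx": -0.002,"dy": 0.001,"dz": -0.053,"spin": 0},{"hand": -1,"dx": -0.002,"dy": 0.001,"dz": -0.056,"spin": 0},{"hand": -1,"dx": -0.002,"dy": 0.001,"dz": -0.058,"spin": 0},{"hand": -1,"dx": -0.002,"dy": 0.001,"dz": -0.058,"spin": 0}]'

```text
t: 4.35
position: [0.5664, 0.3396, 0.162]
eef_rot: [0.009, 1.0, 0.001, 0.002]
force: [-1.8, -0.1, 8.6]
opening: -0.001
grasp_force: 4.2
```

jog_arm --commands '[{"hand": -1,"dx": 0,"dy": 0,"dz": -0.002,"spin": 0},{"hand": -1,"dx": 0,"dy": 0,"dz": -0.004,"spin": 0},{"hand": -1,"dx": 0,"dy": 0,"dz": -0.006,"spin": 0},{"hand": -1,"dx": 0,"dy": 0,"dz": -0.007,"spin": 0},{"hand": -1,"dx": 0,"dy": 0,"dz": -0.007,"spin": 0},{"hand": -1,"dx": 0,"dy": 0,"dz": -0.007,"spin": 0},{"hand": -1,"dx": 0,"dy": 0,"dz": -0.007,"spin": 0},{"hand": -1,"dx": 0,"dy": 0,"dz": -0.007,"spin": 0}]'

```text
t: 5.35
position: [0.5666, 0.3396, 0.161]
eef_rot: [0.009, 1.0, 0.002, 0.004]
force: [-9.3, -2.5, 24.8]
opening: 0.0
grasp_force: 11.9
```

jog_arm --commands '[{"hand": -1,"dx": 0,"dy": 0,"dz": 0.05,"spin": 0},{"hand": -1,"dx": 0,"dy": 0,"dz": 0.12,"spin": 0},{"hand": -1,"dx": -0.163,"dy": -0.585,"dz": 0.12,"spin": 0},{"hand": -1,"dx": -0.163,"dy": -0.585,"dz": 0.12,"spin": 0},{"hand": -1,"dx": -0.163,"dy": -0.585,"dz": 0.12,"spin": 0},{"hand": -1,"dx": -0.163,"dy": -0.585,"dz": 0.12,"spin": 0},{"hand": -1,"dx": -0.163,"dy": -0.585,"dz": 0.12,"spin": 0},{"hand": -1,"dx": -0.163,"dy": -0.585,"dz": 0.12,"spin": 0}]'

```text
t: 6.35
position: [0.4638, -0.0239, 0.2446]
eef_rot: [0.009, 1.0, 0.0, 0.0]
force: [1.0, -0.2, 0.1]
opening: 0.003
grasp_force: 0.0
```

```bash
python3 - <<'E'
from h import *
print(arm.sense()["position"])
c,im=shot("scene","s3");w,wi=shot("wrist","w3")
a=np.hstack([cv2.resize(im[140:300,230:450,::-1],(550,400)),cv2.resize(im[145:195,400:440,::-1],(240,400)[:2])])
for n,z in(("black",.132),("green",.014)):
  for q,b in blobs(mask(wi,n),60): print(n,[float(x) for x in q],b,onz(w,*q,z).round(4))
cv2.imwrite("pics/s3c.png",a)
E
```

```text
[ 0.46380051 -0.02391247  0.24455919]
black [132.3, 216.6] [94, 159, 80, 113, 4977] [ 0.4796 -0.2169  0.132 ]
black [522.5, 223.8] [513, 201, 18, 51, 137] [0.4966 0.1899 0.132 ]
black [241.5, 230.7] [224, 212, 36, 38, 1073] [ 0.4941 -0.0991  0.132 ]
black [317.5, 348.4] [121, 248, 393, 152, 30569] [ 0.6466 -0.0315  0.132 ]
black [337.6, 262.7] [332, 258, 13, 10, 117] [ 0.5291 -0.0101  0.132 ]
green [137.8, 216.7] [87, 152, 96, 125, 2059] [ 0.5269 -0.2942  0.014 ]
green [616.8, 300.0] [606, 267, 22, 70, 828] [0.7828 0.7079 0.014 ]
green [234.5, 283.0] [228, 271, 11, 20, 88] [ 0.6341 -0.1546  0.014 ]
green [634.7, 321.0] [624, 292, 16, 62, 465] [0.9067 0.9108 0.014 ]
```

View pics/s3c.png

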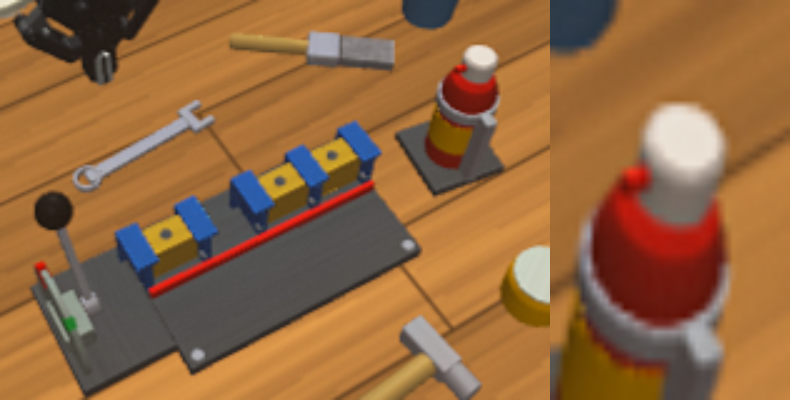

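jog_arm --commands '[{"hand": -1,"dx": -0.03,"dy": -0.095,"dz": 0,"spin": 0},{"hand": -1,"dx": -0.03,"dy": -0.095,"dz": 0,"spin": 0},{"hand": -1,"dx": -0.03,"dy": -0.095,"dz": -0.05,"spin": 0},{"hand": -1,"dx": -0.03,"dy": -0.095,"dz": -0.1,"spin": 0},{"hand": -1,"dx": -0.03,"dy": -0.095,"dz": -0.178,"spin": 0},{"hand": -1,"dx": -0.03,"dy": -0.095,"dz": -0.178,"spin": 0},{"hand": -1,"dx": -0.03,"dy": -0.095,"dz": -0.178,"spin": 0},{"hand": -1,"dx": -0.03,"dy": -0.095,"dz": -0.178,"spin": 0}]'

```text
t: 7.45
position: [0.4442, -0.0932, 0.1131]
eef_rot: [0.009, 1.0, 0.0, 0.002]
force: [0.2, 0.4, -0.1]
opening: 0.003
grasp_force: 0.0
```

jog_arm --commands '[{"hand": -1,"dx": 0.02,"dy": -0.009,"dz": 0,"spin": 0},{"hand": -1,"dx": 0.04,"dy": -0.009,"dz": 0,"spin": 0},{"hand": -1,"dx": 0.065,"dy": -0.01,"dz": 0,"spin": 0},{"hand": -1,"dx": 0.09,"dy": -0.01,"dz": 0,"spin": 0},{"hand": -1,"dx": 0.115,"dy": -0.01,"dz": 0,"spin": 0},{"hand": -1,"dx": 0.14,"dy": -0.011,"dz": 0,"spin": 0},{"hand": -1,"dx": 0.165,"dy": -0.012,"dz": 0,"spin": 0},{"hand": -1,"dx": 0.165,"dy": -0.012,"dz": 0,"spin": 0}]'

```text
t: 8.45
position: [0.5676, -0.1022, 0.1109]
eef_rot: [0.009, 1.0, 0.0, 0.001]
force: [-0.6, 0.0, -0.5]
opening: -0.002
grasp_force: 0.0
```

jog_arm --commands '[{"hand": -1,"dx": -0.01,"dy": 0,"dz": 0.05,"spin": 0},{"hand": -1,"dx": -0.02,"dy": 0,"dz": 0.1,"spin": 0},{"hand": -1,"dx": -0.12,"dy": 0.133,"dz": 0.1,"spin": 0},{"hand": -1,"dx": -0.12,"dy": 0.133,"dz": 0.1,"spin": 0},{"hand": -1,"dx": -0.12,"dy": 0.133,"dz": 0.1,"spin": 0},{"hand": -1,"dx": -0.12,"dy": 0.133,"dz": 0.1,"spin": 0},{"hand": -1,"dx": -0.12,"dy": 0.133,"dz": 0.1,"spin": 0},{"hand": -1,"dx": -0.12,"dy": 0.133,"dz": 0.1,"spin": 0}]'

```text
t: 9.45
position: [0.4763, -0.0034, 0.1854]
eef_rot: [0.01, 1.0, -0.0, -0.0]
force: [0.1, -0.7, -0.1]
opening: 0.005
grasp_force: 0.0
```

```bash
python3 - <<'E'
from h import *
p=arm.sense()["position"];print(p)
c,im=shot("scene","s4")
cv2.imwrite("pics/s4c.png",cv2.resize(im[140:300,230:450,::-1],(550,400)))
F=np.array([.556,.0955]);a=-.0195
for y in(-.099,.033,.099):
    q=F+np.array([[np.cos(a),-np.sin(a)],[np.sin(a),np.cos(a)]])@[-.075,y];print(q,(q-p[:2])/.75)
E
```

```text
[ 0.47633277 -0.00339971  0.18541821]
[ 0.47908388 -0.00201877] [0.00366815 0.00184125]
[0.48165772 0.12995613] [0.00709994 0.17780779]
[0.48294464 0.19594359] [0.00881583 0.26579106]
```

View pics/s4c.png

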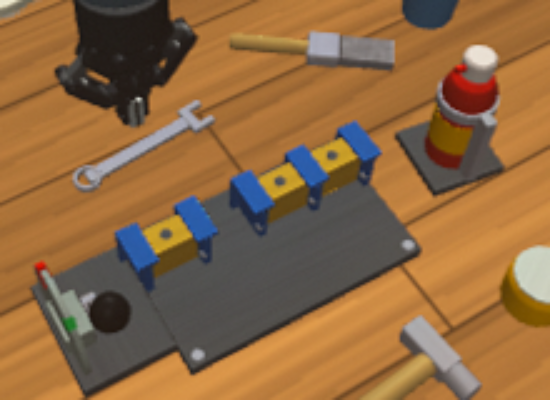

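jog_arm --commands '[{"hand": -1,"dx": -0.002,"dy": 0,"dz": -0.06,"spin": 0},{"hand": -1,"dx": -0.002,"dy": 0,"dz": -0.12,"spin": 0},{"hand": -1,"dx": -0.002,"dy": 0,"dz": -0.17,"spin": 0},{"hand": -1,"dx": -0.002,"dy": 0,"dz": -0.2,"spin": 0},{"hand": -1,"dx": -0.002,"dy": 0,"dz": -0.21,"spin": 0},{"hand": -1,"dx": -0.002,"dy": 0,"dz": -0.213,"spin": 0},{"hand": -1,"dx": -0.002,"dy": 0,"dz": -0.213,"spin": 0},{"hand": -1,"dx": -0.002,"dy": 0,"dz": -0.213,"spin": 0}]'

```text
t: 10.5
position: [0.4751, -0.0025, 0.0268]
eef_rot: [0.009, 1.0, 0.0, 0.001]
force: [0.1, -0.0, -0.2]
opening: 0.002
grasp_force: 0.0
```

jog_arm --commands '[{"hand": -1,"dx": 0.02,"dy": 0,"dz": 0,"spin": 0},{"hand": -1,"dx": 0.03,"dy": 0,"dz": 0,"spin": 0},{"hand": -1,"dx": 0.038,"dy": 0,"dz": 0,"spin": 0},{"hand": -1,"dx": 0.046,"dy": -0.001,"dz": 0,"spin": 0},{"hand": -1,"dx": 0.054,"dy": -0.001,"dz": 0,"spin": 0},{"hand": -1,"dx": 0.062,"dy": -0.001,"dz": 0,"spin": 0},{"hand": -1,"dx": 0.07,"dy": -0.001,"dz": 0,"spin": 0},{"hand": -1,"dx": 0.078,"dy": -0.001,"dz": 0,"spin": 0}]'

```text
t: 11.5
position: [0.5279, -0.0042, 0.0252]
eef_rot: [0.01, 1.0, -0.001, -0.005]
force: [-14.0, 1.8, 11.6]
opening: -0.004
grasp_force: 9.5
```

jog_arm --commands '[{"hand": -1,"dx": 0.008,"dy": 0,"dz": 0,"spin": 0},{"hand": -1,"dx": 0.016,"dy": 0,"dz": 0,"spin": 0},{"hand": -1,"dx": 0.024,"dy": 0,"dz": 0,"spin": 0},{"hand": -1,"dx": 0.032,"dy": -0.001,"dz": 0,"spin": 0},{"hand": -1,"dx": 0.04,"dy": -0.001,"dz": 0,"spin": 0},{"hand": -1,"dx": 0.046,"dy": -0.001,"dz": 0,"spin": 0},{"hand": -1,"dx": 0.05,"dy": -0.001,"dz": 0,"spin": 0},{"hand": -1,"dx": 0.05,"dy": -0.001,"dz": 0,"spin": 0}]'

```text
t: 12.5
position: [0.571, -0.0041, 0.0259]
eef_rot: [0.009, 1.0, 0.0, 0.0]
force: [-0.2, 0.7, -0.2]
opening: 0.001
grasp_force: 0.0
```

jog_arm --commands '[{"hand": -1,"dx": 0,"dy": 0,"dz": 0.06,"spin": 0},{"hand": -1,"dx": 0,"dy": 0,"dz": 0.12,"spin": 0},{"hand": -1,"dx": -0.126,"dy": 0.179,"dz": 0.12,"spin": 0},{"hand": -1,"dx": -0.126,"dy": 0.179,"dz": 0.12,"spin": 0},{"hand": -1,"dx": -0.126,"dy": 0.179,"dz": 0.12,"spin": 0},{"hand": -1,"dx": -0.126,"dy": 0.179,"dz": 0.12,"spin": 0},{"hand": -1,"dx": -0.126,"dy": 0.179,"dz": 0.12,"spin": 0},{"hand": -1,"dx": -0.126,"dy": 0.179,"dz": 0.12,"spin": 0}]'

```text
t: 13.5
position: [0.4765, 0.1294, 0.1159]
eef_rot: [0.01, 1.0, -0.0, 0.0]
force: [0.2, 0.4, 0.2]
opening: -0.0
grasp_force: 0.0
```

jog_arm --commands '[{"hand": -1,"dx": 0,"dy": 0,"dz": -0.06,"spin": 0},{"hand": -1,"dx": 0,"dy": 0,"dz": -0.1,"spin": 0},{"hand": -1,"dx": 0,"dy": 0,"dz": -0.12,"spin": 0},{"hand": -1,"dx": 0.01,"dy": 0,"dz": -0.12,"spin": 0},{"hand": -1,"dx": 0.025,"dy": 0,"dz": -0.12,"spin": 0},{"hand": -1,"dx": 0.035,"dy": 0,"dz": -0.12,"spin": 0},{"hand": -1,"dx": 0.043,"dy": 0,"dz": -0.12,"spin": 0},{"hand": -1,"dx": 0.051,"dy": 0,"dz": -0.12,"spin": 0}]'

```text
t: 14.5
position: [0.5103, 0.1292, 0.0255]
eef_rot: [0.01, 1.0, -0.001, -0.004]
force: [-25.1, 3.9, 19.8]
opening: 0.007
grasp_force: 13.4
```

jog_arm --commands '[{"hand": -1,"dx": 0.008,"dy": 0,"dz": 0,"spin": 0},{"hand": -1,"dx": 0.016,"dy": 0,"dz": 0,"spin": 0},{"hand": -1,"dx": 0.024,"dy": 0,"dz": 0,"spin": 0},{"hand": -1,"dx": 0.034,"dy": -0.001,"dz": 0,"spin": 0},{"hand": -1,"dx": 0.046,"dy": -0.001,"dz": 0,"spin": 0},{"hand": -1,"dx": 0.058,"dy": -0.001,"dz": 0,"spin": 0},{"hand": -1,"dx": 0.07,"dy": -0.001,"dz": 0,"spin": 0},{"hand": -1,"dx": 0.077,"dy": -0.001,"dz": 0,"spin": 0}]'

```text
t: 15.5
position: [0.5727, 0.1295, 0.0259]
eef_rot: [0.009, 1.0, 0.0, 0.0]
force: [-2.3, 0.4, 1.8]
opening: -0.001
grasp_force: 1.1
```

jog_arm --commands '[{"hand": -1,"dx": 0,"dy": 0,"dz": 0.06,"spin": 0},{"hand": -1,"dx": 0,"dy": 0,"dz": 0.14,"spin": 0},{"hand": -1,"dx": 0.11,"dy": -0.06,"dz": 0.26,"spin": 0},{"hand": -1,"dx": 0.11,"dy": -0.06,"dz": 0.26,"spin": 0},{"hand": -1,"dx": 0.11,"dy": -0.06,"dz": 0.26,"spin": 0},{"hand": -1,"dx": 0.11,"dy": -0.06,"dz": 0.26,"spin": 0},{"hand": -1,"dx": 0.11,"dy": -0.06,"dz": 0.26,"spin": 0},{"hand": -1,"dx": 0.11,"dy": -0.06,"dz": 0.26,"spin": 0}]'

```text
t: 16.5
position: [0.6536, 0.0848, 0.2201]
eef_rot: [0.009, 1.0, -0.0, -0.001]
force: [-0.8, 0.3, 0.4]
opening: -0.002
grasp_force: 0.0
```

```bash
cat >> h.py <<'E'
def inserts(c,im,z=.06,roi=None):
    """minAreaRect of each gold blob's top face cast on plane z: centre, long-axis yaw, sizes"""
    out=[]
    for q,b in blobs(mask(im,"gold"),200):
        if roi and not(roi[0]<q[0]<roi[2] and roi[1]<q[1]<roi[3]):continue
        n,l=cv2.connectedComponents(mask(im,"gold"));k=(l==l[int(b[1]+b[3]/2),int(b[0]+b[2]/2)]) 
        cnt=cv2.findContours((l==np.bincount(l[b[1]:b[1]+b[3],b[0]:b[0]+b[2]][l[b[1]:b[1]+b[3],b[0]:b[0]+b[2]]>0]).argmax()).astype(np.uint8),0,2)[0][0][:,0]
        P=np.array([onz(c,u,v,z)[:2] for u,v in cnt])
        (x,y),(w,h),a=cv2.minAreaRect((P*1000).astype(np.float32))
        if w>h:w,h,a=h,w,a-90
        out.append((round(x),round(y),round(w),round(h),round(a,1),[float(v) for v in q]))
    return out
E
python3 - <<'E'
from h import *
p=arm.sense()["position"];print(p)
c,im=shot("wrist","w5");t,ti=shot("top","t5")
for o in inserts(c,im):print(o)
print("top")
for o in inserts(t,ti,roi=(180,150,480,270)):print(o)
for cc,i in((c,im),(t,ti)):
    for q,b in blobs(mask(i,"green"),100):
        cnt=cv2.findContours(mask(i,"green")[b[1]:b[1]+b[3],b[0]:b[0]+b[2]],0,2)[0];cnt=max(cnt,key=len)[:,0]+[b[0],b[1]]
        P=np.array([onz(cc,u,v,.014)[:2] for u,v in cnt]);print(cc[0],q,cv2.minAreaRect((P*1000).astype(np.float32)))
cv2.imwrite("pics/w5b.png",cv2.resize(im[:,:,::-1],(800,500)))
E
```

```text
[0.65362671 0.08481277 0.2201134 ]
(533, 196, 32, 41, -1.1, [426.1, 64.9])
(598, 128, 33, 56, -1.2, [358.8, 126.8])
(597, -3, 33, 62, -0.9, [225.9, 128.8])
(723, 268, 56, 64, 44.4, [473.6, 231.4])
(747, 14, 23, 111, 5.2, [252.0, 261.7])
top
(596, 125, 38, 51, -0.6, [290.2, 183.4])
(593, -8, 35, 55, -0.7, [336.2, 183.7])
wrist (np.float64(57.7), np.float64(103.7)) ((534.1139526367188, -305.50628662109375), (189.56878662109375, 124.3128890991211), 8.188880920410156)
wrist (np.float64(108.8), np.float64(129.3)) ((586.7891235351562, -187.09432983398438), (17.826379776000977, 32.662288665771484), 27.179861068725586)
wrist (np.float64(628.5), np.float64(234.0)) ((784.8480224609375, 719.4181518554688), (273.6378479003906, 63.375579833984375), 30.986934661865234)
wrist (np.float64(630.5), np.float64(315.9)) ((1034.9669189453125, 931.489501953125), (296.6415100097656, 34.93882369995117), 60.22346878051758)
top (np.float64(437.8), np.float64(207.4)) ((534.5963745117188, -311.4683837890625), (183.0615234375, 109.15118408203125), 8.531786918640137)
```

View pics/w5b.png

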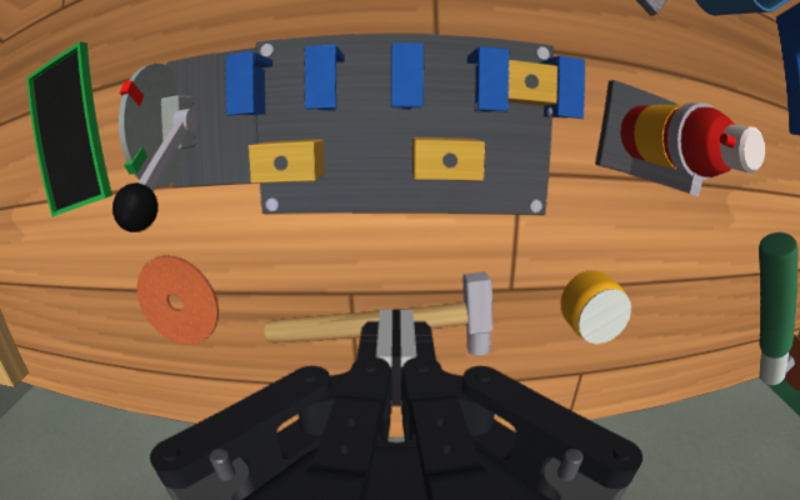

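jog_arm --commands '[{"hand": 0.9,"dx": -0.075,"dy": 0.058,"dz": -0.1,"spin": 0},{"hand": 0.9,"dx": -0.075,"dy": 0.058,"dz": -0.1,"spin": 0},{"hand": 0.9,"dx": -0.075,"dy": 0.058,"dz": -0.15,"spin": 0},{"hand": 0.9,"dx": -0.075,"dy": 0.058,"dz": -0.15,"spin": 0},{"hand": 0.9,"dx": -0.075,"dy": 0.058,"dz": -0.2,"spin": 0},{"hand": 0.9,"dx": -0.075,"dy": 0.058,"dz": -0.24,"spin": 0},{"hand": 0.9,"dx": -0.075,"dy": 0.058,"dz": -0.259,"spin": 0},{"hand": 0.9,"dx": -0.075,"dy": 0.058,"dz": -0.259,"spin": 0}]'

```text
t: 17.6
position: [0.5986, 0.1277, 0.0271]
eef_rot: [0.009, 1.0, -0.0, 0.0]
force: [0.7, 0.0, 0.6]
opening: 0.95
grasp_force: 0.0
```

jog_arm --commands '[{"hand": -0.4,"dx": 0,"dy": 0,"dz": 0,"spin": 0},{"hand": -1,"dx": 0,"dy": 0,"dz": 0,"spin": 0},{"hand": -1,"dx": 0,"dy": 0,"dz": 0,"spin": 0},{"hand": -1,"dx": 0,"dy": 0,"dz": 0,"spin": 0},{"hand": -1,"dx": 0,"dy": 0,"dz": 0,"spin": 0},{"hand": -1,"dx": 0,"dy": 0,"dz": 0,"spin": 0},{"hand": -1,"dx": 0,"dy": 0,"dz": 0.05,"spin": 0},{"hand": -1,"dx": 0,"dy": 0,"dz": 0.1,"spin": 0}]'

```text
t: 18.6
position: [0.5975, 0.1277, 0.102]
eef_rot: [0.009, 1.0, -0.0, -0.001]
force: [0.5, -0.2, -2.2]
opening: 0.648
grasp_force: 64.6
```

jog_arm --commands '[{"hand": -1,"dx": 0,"dy": -0.05,"dz": 0.08,"spin": 0.02},{"hand": -1,"dx": 0,"dy": -0.12,"dz": 0.16,"spin": 0.052},{"hand": -1,"dx": -0.02,"dy": -0.573,"dz": 0.16,"spin": 0.052},{"hand": -1,"dx": -0.02,"dy": -0.573,"dz": 0.16,"spin": 0.052},{"hand": -1,"dx": -0.02,"dy": -0.573,"dz": 0.16,"spin": 0.052},{"hand": -1,"dx": -0.02,"dy": -0.573,"dz": 0.16,"spin": 0.052},{"hand": -1,"dx": -0.02,"dy": -0.573,"dz": 0.16,"spin": 0.052},{"hand": -1,"dx": -0.02,"dy": -0.573,"dz": 0.16,"spin": 0.052}]'

```text
t: 19.6
position: [0.5823, -0.3043, 0.2213]
eef_rot: [-0.072, 0.997, 0.0, -0.0]
force: [0.0, -0.1, -2.0]
opening: 0.643
grasp_force: 64.8
```

```bash
cat >> h.py <<'E'
def tray(c,im,roi):
    m=mask(im,"green");k=np.zeros_like(m);x0,y0,x1,y1=roi;k[y0:y1,x0:x1]=m[y0:y1,x0:x1]
    v,u=np.nonzero(k);P=np.array([onz(c,a,b,.014)[:2] for a,b in zip(u,v)])*1000
    return len(P),cv2.minAreaRect(P.astype(np.float32))
E
python3 - <<'E'
from h import *
p=arm.sense();print(p["position"],p["eef_rot"],p["grasp_force"])
c,im=shot("wrist","w6");t,ti=shot("top","t6")
uv=np.array([proj(c,[x,y,.014]) for x in(.42,.65) for y in(-.38,-.23)]);a=np.clip(uv.min(0).astype(int),0,None);b=uv.max(0).astype(int)
print(a,b,tray(c,im,(*a,*b)))
cv2.imwrite("pics/w6b.png",cv2.resize(im[:,:,::-1],(800,500)))
E
```

```text
[ 0.58225283 -0.30430984  0.22126428] [-7.15698908e-02  9.97435429e-01  3.65658840e-04 -4.25845284e-04] 64.82477188110352
[247  23] [401 231] (3165, ((534.5590209960938, -311.3090515136719), (189.286376953125, 111.69392395019531), 8.144567489624023))
```

View pics/w6b.png

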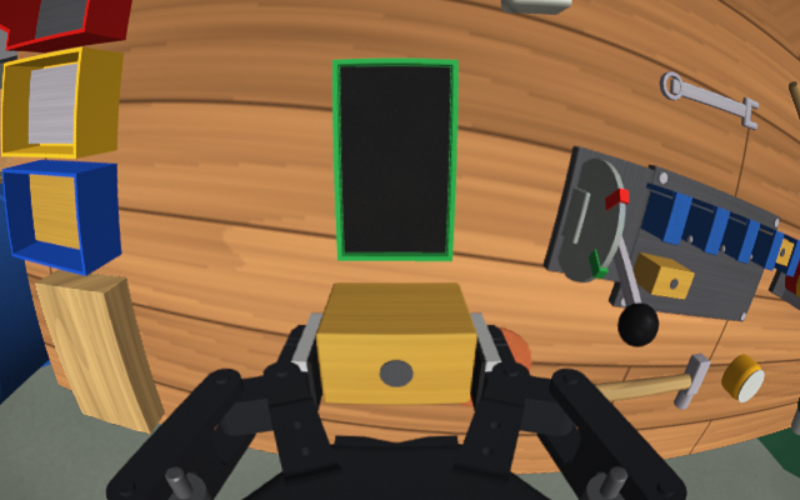

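jog_arm --commands '[{"hand": -1,"dx": 0.002,"dy": 0,"dz": -0.08,"spin": 0},{"hand": -1,"dx": 0.002,"dy": 0,"dz": -0.16,"spin": 0},{"hand": -1,"dx": 0.002,"dy": 0,"dz": -0.2,"spin": 0},{"hand": -1,"dx": 0.002,"dy": 0,"dz": -0.23,"spin": 0},{"hand": -1,"dx": 0.002,"dy": 0,"dz": -0.25,"spin": 0},{"hand": -1,"dx": 0.002,"dy": 0,"dz": -0.262,"spin": 0},{"hand": -1,"dx": 0.002,"dy": 0,"dz": -0.267,"spin": 0},{"hand": -1,"dx": 0.002,"dy": 0,"dz": -0.267,"spin": 0}]'

```text
t: 20.7
position: [0.585, -0.302, 0.0219]
eef_rot: [-0.072, 0.997, -0.0, 0.0]
force: [-0.6, -0.1, -2.5]
opening: 0.649
grasp_force: 70.5
```

jog_arm --commands '[{"hand": -1,"dx": 0,"dy": -0.002,"dz": -0.003,"spin": 0},{"hand": -1,"dx": 0,"dy": -0.002,"dz": -0.005,"spin": 0},{"hand": 0.6,"dx": 0,"dy": -0.002,"dz": -0.005,"spin": 0},{"hand": 0.6,"dx": 0,"dy": -0.002,"dz": -0.005,"spin": 0},{"hand": 0.6,"dx": 0,"dy": -0.002,"dz": -0.005,"spin": 0},{"hand": 0.6,"dx": 0,"dy": -0.002,"dz": 0.03,"spin": 0},{"hand": 0.6,"dx": 0,"dy": -0.002,"dz": 0.1,"spin": 0},{"hand": 0.6,"dx": 0,"dy": -0.002,"dz": 0.16,"spin": 0}]'

```text
t: 21.7
position: [0.5848, -0.3036, 0.1433]
eef_rot: [-0.072, 0.997, -0.0, 0.0]
force: [1.1, -0.9, -0.0]
opening: 0.8
grasp_force: 0.0
```

jog_arm --commands '[{"hand": 0.6,"dx": -0.02,"dy": 0,"dz": 0.08,"spin": 0},{"hand": -1,"dx": -0.14,"dy": 0.666,"dz": 0.1,"spin": -0.052},{"hand": -1,"dx": -0.14,"dy": 0.666,"dz": 0.1,"spin": -0.052},{"hand": -1,"dx": -0.14,"dy": 0.666,"dz": 0.1,"spin": -0.052},{"hand": -1,"dx": -0.14,"dy": 0.666,"dz": 0.1,"spin": -0.052},{"hand": -1,"dx": -0.14,"dy": 0.666,"dz": 0.1,"spin": -0.052},{"hand": -1,"dx": -0.14,"dy": 0.666,"dz": 0.1,"spin": -0.052},{"hand": -1,"dx": -0.14,"dy": 0.666,"dz": 0.1,"spin": -0.052}]'

```text
t: 22.7
position: [0.4915, 0.1289, 0.2148]
eef_rot: [0.009, 1.0, 0.0, 0.0]
force: [1.1, 0.1, 0.1]
opening: -0.004
grasp_force: 0.0
```

```bash
python3 - <<'E'
from h import *
p=arm.sense();print(p["position"],p["eef_rot"])
print((np.array([.478,.195,.1])-p["position"])/.75)
t,ti=shot("top","t7");print(inserts(t,ti,z=.06,roi=(180,150,480,270)))
E
```

```text
[0.49150066 0.12886855 0.21476951] [9.19887833e-03 9.99957589e-01 1.78396490e-04 4.12052786e-04]
[-0.01800088  0.08817527 -0.15302602]
[(593, -8, 35, 54, -0.7, [336.1, 183.8]), (582, -301, 36, 58, 8.8, [438.6, 186.7])]
```

jog_arm --commands '[{"hand": -1,"dx": -0.016,"dy": 0.085,"dz": -0.05,"spin": 0},{"hand": -1,"dx": -0.016,"dy": 0.085,"dz": -0.12,"spin": 0},{"hand": -1,"dx": -0.016,"dy": 0.085,"dz": -0.15,"spin": 0},{"hand": -1,"dx": -0.016,"dy": 0.085,"dz": -0.17,"spin": 0},{"hand": -1,"dx": -0.016,"dy": 0.085,"dz": -0.17,"spin": 0},{"hand": -1,"dx": -0.016,"dy": 0.085,"dz": -0.17,"spin": 0},{"hand": -1,"dx": -0.016,"dy": 0.085,"dz": -0.17,"spin": 0},{"hand": -1,"dx": -0.016,"dy": 0.085,"dz": -0.17,"spin": 0}]'

```text
t: 23.75
position: [0.4805, 0.1908, 0.0875]
eef_rot: [0.009, 1.0, 0.0, 0.001]
force: [0.7, 0.5, 1.2]
opening: 0.0
grasp_force: 0.0
```

jog_arm --commands '[{"hand": -1,"dx": -0.002,"dy": 0.006,"dz": -0.02,"spin": 0},{"hand": -1,"dx": -0.002,"dy": 0.006,"dz": -0.06,"spin": 0},{"hand": -1,"dx": -0.002,"dy": 0.006,"dz": -0.082,"spin": 0},{"hand": -1,"dx": 0.01,"dy": 0.006,"dz": -0.082,"spin": 0},{"hand": -1,"dx": 0.022,"dy": 0.006,"dz": -0.082,"spin": 0},{"hand": -1,"dx": 0.032,"dy": 0.006,"dz": -0.082,"spin": 0},{"hand": -1,"dx": 0.04,"dy": 0.006,"dz": -0.082,"spin": 0},{"hand": -1,"dx": 0.048,"dy": 0.006,"dz": -0.082,"spin": 0}]'

```text
t: 24.75
position: [0.512, 0.1945, 0.0252]
eef_rot: [0.01, 1.0, -0.001, -0.004]
force: [-28.1, 4.7, 22.6]
opening: -0.002
grasp_force: 16.1
```

jog_arm --commands '[{"hand": -1,"dx": 0.008,"dy": 0,"dz": 0,"spin": 0},{"hand": -1,"dx": 0.016,"dy": 0,"dz": 0,"spin": 0},{"hand": -1,"dx": 0.024,"dy": 0,"dz": 0,"spin": 0},{"hand": -1,"dx": 0.034,"dy": -0.001,"dz": 0,"spin": 0},{"hand": -1,"dx": 0.046,"dy": -0.001,"dz": 0,"spin": 0},{"hand": -1,"dx": 0.058,"dy": -0.001,"dz": 0,"spin": 0},{"hand": -1,"dx": 0.07,"dy": -0.001,"dz": 0,"spin": 0},{"hand": -1,"dx": 0.077,"dy": -0.001,"dz": 0,"spin": 0}]'

```text
t: 25.75
position: [0.5747, 0.1945, 0.0253]
eef_rot: [0.009, 1.0, 0.0, 0.0]
force: [-2.8, 0.1, 2.1]
opening: -0.0
grasp_force: 1.0
```

jog_arm --commands '[{"hand": -1,"dx": 0,"dy": 0,"dz": 0.06,"spin": 0},{"hand": -1,"dx": 0,"dy": 0,"dz": 0.12,"spin": 0},{"hand": -1,"dx": 0.1,"dy": -0.06,"dz": 0.2,"spin": 0},{"hand": -1,"dx": 0.1,"dy": -0.06,"dz": 0.2,"spin": 0},{"hand": -1,"dx": 0.1,"dy": -0.06,"dz": 0.2,"spin": 0},{"hand": -1,"dx": 0.1,"dy": -0.06,"dz": 0.2,"spin": 0},{"hand": -1,"dx": 0.1,"dy": -0.06,"dz": 0.2,"spin": 0},{"hand": -1,"dx": 0.1,"dy": -0.06,"dz": 0.2,"spin": 0}]'

```text
t: 26.75
position: [0.6483, 0.15, 0.1749]
eef_rot: [0.009, 1.0, -0.0, -0.0]
force: [0.4, 0.3, 0.6]
opening: 0.001
grasp_force: 0.0
```

```bash
python3 - <<'E'
from h import *
p=arm.sense();print(p["position"])
c,im=shot("wrist","w8");print(*inserts(c,im),sep="\n")
E
```

```text
[0.64832236 0.14995135 0.17491783]
(600, 194, 35, 56, -0.9, [365.8, 139.7])
(596, 3, 34, 74, -0.8, [150.2, 144.2])
(719, 274, 56, 62, 36.2, [442.2, 253.1])
(741, 45, 23, 153, 5.9, [216.3, 281.1])
```

jog_arm --commands '[{"hand": 0.9,"dx": -0.065,"dy": 0.0585,"dz": 0,"spin": 0},{"hand": 0.9,"dx": -0.065,"dy": 0.0585,"dz": 0,"spin": 0},{"hand": 0.9,"dx": -0.065,"dy": 0.0585,"dz": -0.06,"spin": 0},{"hand": 0.9,"dx": -0.065,"dy": 0.0585,"dz": -0.1,"spin": 0},{"hand": 0.9,"dx": -0.065,"dy": 0.0585,"dz": -0.15,"spin": 0},{"hand": 0.9,"dx": -0.065,"dy": 0.0585,"dz": -0.18,"spin": 0},{"hand": 0.9,"dx": -0.065,"dy": 0.0585,"dz": -0.198,"spin": 0},{"hand": 0.9,"dx": -0.065,"dy": 0.0585,"dz": -0.198,"spin": 0}]'

```text
t: 27.8
position: [0.5999, 0.1931, 0.0262]
eef_rot: [0.009, 1.0, -0.0, -0.001]
force: [0.3, -1.2, 0.4]
opening: 0.951
grasp_force: 0.0
```

jog_arm --commands '[{"hand": -0.4,"dx": 0,"dy": 0,"dz": 0,"spin": 0},{"hand": -1,"dx": 0,"dy": 0,"dz": 0,"spin": 0},{"hand": -1,"dx": 0,"dy": 0,"dz": 0,"spin": 0},{"hand": -1,"dx": 0,"dy": 0,"dz": 0,"spin": 0},{"hand": -1,"dx": 0,"dy": 0,"dz": 0,"spin": 0},{"hand": -1,"dx": 0,"dy": 0,"dz": 0,"spin": 0},{"hand": -1,"dx": 0,"dy": 0,"dz": 0.05,"spin": 0},{"hand": -1,"dx": 0,"dy": 0,"dz": 0.1,"spin": 0}]'

```text
t: 28.8
position: [0.5992, 0.193, 0.1017]
eef_rot: [0.009, 1.0, -0.0, -0.001]
force: [1.1, 0.6, -2.8]
opening: 0.645
grasp_force: 64.9
```

jog_arm --commands '[{"hand": -1,"dx": 0,"dy": -0.05,"dz": 0.08,"spin": 0.02},{"hand": -1,"dx": 0,"dy": -0.1,"dz": 0.16,"spin": 0.052},{"hand": -1,"dx": -0.086,"dy": -0.672,"dz": 0.16,"spin": 0.052},{"hand": -1,"dx": -0.086,"dy": -0.672,"dz": 0.16,"spin": 0.052},{"hand": -1,"dx": -0.086,"dy": -0.672,"dz": 0.16,"spin": 0.052},{"hand": -1,"dx": -0.086,"dy": -0.672,"dz": 0.16,"spin": 0.052},{"hand": -1,"dx": -0.086,"dy": -0.672,"dz": 0.16,"spin": 0.052},{"hand": -1,"dx": -0.086,"dy": -0.672,"dz": 0.16,"spin": 0.052}]'

```text
t: 29.8
position: [0.5445, -0.2452, 0.2191]
eef_rot: [-0.072, 0.997, 0.001, -0.0]
force: [0.8, -0.2, -2.2]
opening: 0.647
grasp_force: 65.1
```

jog_arm --commands '[{"hand": -1,"dx": -0.011,"dy": -0.078,"dz": 0,"spin": 0},{"hand": -1,"dx": -0.011,"dy": -0.078,"dz": 0,"spin": 0},{"hand": -1,"dx": -0.011,"dy": -0.078,"dz": -0.06,"spin": 0},{"hand": -1,"dx": -0.011,"dy": -0.078,"dz": -0.12,"spin": 0},{"hand": -1,"dx": -0.011,"dy": -0.078,"dz": -0.17,"spin": 0},{"hand": -1,"dx": -0.011,"dy": -0.078,"dz": -0.18,"spin": 0},{"hand": -1,"dx": -0.011,"dy": -0.078,"dz": -0.18,"spin": 0},{"hand": -1,"dx": -0.011,"dy": -0.078,"dz": -0.18,"spin": 0}]'

```text
t: 30.8
position: [0.5386, -0.3026, 0.0868]
eef_rot: [-0.073, 0.997, -0.001, 0.002]
force: [-0.0, -0.3, -2.5]
opening: 0.648
grasp_force: 65.0
```

jog_arm --commands '[{"hand": -1,"dx": -0.005,"dy": -0.011,"dz": -0.02,"spin": 0},{"hand": -1,"dx": -0.005,"dy": -0.011,"dz": -0.05,"spin": 0},{"hand": -1,"dx": -0.005,"dy": -0.011,"dz": -0.07,"spin": 0},{"hand": -1,"dx": -0.005,"dy": -0.011,"dz": -0.082,"spin": 0},{"hand": -1,"dx": -0.005,"dy": -0.011,"dz": -0.088,"spin": 0},{"hand": -1,"dx": -0.005,"dy": -0.011,"dz": -0.091,"spin": 0},{"hand": -1,"dx": -0.005,"dy": -0.011,"dz": -0.092,"spin": 0},{"hand": -1,"dx": -0.005,"dy": -0.011,"dz": -0.092,"spin": 0}]'

```text
t: 31.8
position: [0.5339, -0.3108, 0.0185]
eef_rot: [-0.073, 0.997, -0.001, 0.001]
force: [-4.6, 2.1, 10.4]
opening: 0.64
grasp_force: 66.9
```

jog_arm --commands '[{"hand": 0.6,"dx": 0,"dy": 0,"dz": 0,"spin": 0},{"hand": 0.6,"dx": 0,"dy": 0,"dz": 0,"spin": 0},{"hand": 0.6,"dx": 0,"dy": 0,"dz": 0,"spin": 0},{"hand": 0.6,"dx": 0,"dy": 0,"dz": 0.03,"spin": 0},{"hand": 0.6,"dx": 0,"dy": 0,"dz": 0.1,"spin": 0},{"hand": 0.6,"dx": 0,"dy": 0,"dz": 0.18,"spin": 0},{"hand": 0.6,"dx": 0,"dy": 0,"dz": 0.26,"spin": 0},{"hand": 0.6,"dx": 0,"dy": 0,"dz": 0.26,"spin": 0}]'

```text
t: 32.8
position: [0.536, -0.312, 0.2171]
eef_rot: [-0.072, 0.997, -0.003, 0.005]
force: [-0.7, -0.5, -0.3]
opening: 0.799
grasp_force: 0.0
```

```bash
python3 - <<'E'
from h import *
p=arm.sense();print(p["position"])
c,im=shot("wrist","w9");t,ti=shot("top","t9");print(*inserts(c,im,.051),sep="\n");print(*inserts(t,ti,roi=(180,150,480,270)),sep="\n")
for q,b in blobs(mask(im,"black"),200): print([float(x) for x in q],b,onz(c,*q,.132).round(4))
E
```

```text
[ 0.53599966 -0.31198043  0.21705189]
(498, -694, 118, 224, -0.0, [53.1, 116.6])
(529, -310, 38, 55, 8.5, [319.4, 172.0])
(614, -693, 73, 87, -0.1, [49.4, 197.7])
(577, -304, 45, 56, 6.9, [318.8, 215.3])
(593, -14, 48, 91, -2.4, [531.2, 252.6])
(806, -666, 163, 237, -84.4, [79.3, 299.2])
(712, 243, 61, 95, -39.4, [591.1, 314.2])
(593, -8, 35, 55, -0.7, [336.2, 183.6])
[317.3, 144.4] [275, 92, 88, 144, 7752] [ 0.4878 -0.3185  0.132 ]
[448.6, 198.8] [433, 154, 30, 92, 332] [ 0.5139 -0.2051  0.132 ]
[320.9, 350.4] [78, 255, 478, 145, 31059] [ 0.6948 -0.2841  0.132 ]
```

jog_arm --commands '[{"hand": -1,"dx": 0.176,"dy": 0.28,"dz": 0,"spin": -0.052},{"hand": -1,"dx": 0.176,"dy": 0.28,"dz": 0,"spin": -0.052},{"hand": -1,"dx": 0.176,"dy": 0.28,"dz": 0,"spin": -0.052},{"hand": -1,"dx": 0.176,"dy": 0.28,"dz": 0,"spin": -0.052},{"hand": -1,"dx": 0.176,"dy": 0.28,"dz": 0,"spin": -0.052},{"hand": -1,"dx": 0.176,"dy": 0.28,"dz": 0,"spin": -0.052},{"hand": -1,"dx": 0.176,"dy": 0.28,"dz": -0.05,"spin": -0.052},{"hand": -1,"dx": 0.176,"dy": 0.28,"dz": -0.1,"spin": -0.052}]'

```text
t: 33.9
position: [0.6648, -0.102, 0.1348]
eef_rot: [0.01, 1.0, 0.0, 0.0]
force: [0.4, 0.4, -0.1]
opening: -0.002
grasp_force: 0.0
```

jog_arm --commands '[{"hand": -1,"dx": 0,"dy": 0,"dz": -0.03,"spin": 0},{"hand": -1,"dx": -0.02,"dy": 0,"dz": -0.03,"spin": 0},{"hand": -1,"dx": -0.045,"dy": 0,"dz": -0.03,"spin": 0},{"hand": -1,"dx": -0.07,"dy": 0,"dz": -0.03,"spin": 0},{"hand": -1,"dx": -0.095,"dy": 0.001,"dz": -0.03,"spin": 0},{"hand": -1,"dx": -0.12,"dy": 0.002,"dz": -0.03,"spin": 0},{"hand": -1,"dx": -0.145,"dy": 0.003,"dz": -0.03,"spin": 0},{"hand": -1,"dx": -0.175,"dy": 0.003,"dz": -0.03,"spin": 0}]'

```text
t: 34.9
position: [0.5328, -0.0996, 0.113]
eef_rot: [0.01, 1.0, -0.0, -0.0]
force: [0.2, 0.1, 0.1]
opening: 0.004
grasp_force: 0.0
```

jog_arm --commands '[{"hand": -1,"dx": 0,"dy": 0,"dz": 0,"spin": 0},{"hand": -1,"dx": 0.02,"dy": 0,"dz": 0.06,"spin": 0},{"hand": -1,"dx": 0.16,"dy": 0.1,"dz": 0.12,"spin": 0},{"hand": -1,"dx": 0.16,"dy": 0.1,"dz": 0.12,"spin": 0},{"hand": -1,"dx": 0.16,"dy": 0.1,"dz": 0.12,"spin": 0},{"hand": -1,"dx": 0.16,"dy": 0.1,"dz": 0.12,"spin": 0},{"hand": -1,"dx": 0.16,"dy": 0.1,"dz": 0.12,"spin": 0},{"hand": -1,"dx": 0.16,"dy": 0.1,"dz": 0.12,"spin": 0}]'

```text
t: 35.9
position: [0.6534, -0.0242, 0.2033]
eef_rot: [0.01, 1.0, -0.0, -0.0]
force: [0.5, -0.4, 0.4]
opening: 0.005
grasp_force: 0.0
```

```bash
python3 - <<'E'
from h import *
p=arm.sense();print(p["position"])
c,im=shot("wrist","w10");t,ti=shot("top","t10");print(*inserts(c,im,.06),sep="\n");print(*inserts(t,ti,roi=(180,150,480,270)),sep="\n")
for q,b in blobs(mask(im,"black"),200): print([float(x) for x in q],b,onz(c,*q,.132).round(4))
cv2.imwrite("pics/w10b.png",cv2.resize(im[:,:,::-1],(800,500)))
E
```

```text
[ 0.65344339 -0.02422263  0.20328772]
(535, -299, 32, 55, 7.9, [73.5, 94.3])
(596, -6, 33, 56, -0.7, [333.8, 126.6])
(584, -293, 33, 55, 7.8, [81.5, 135.0])
(721, 254, 61, 62, -38.6, [541.5, 232.3])
(731, 67, 8, 129, 5.8, [395.7, 255.2])
(746, 71, 9, 128, 6.4, [397.4, 266.7])
(845, -650, 135, 141, -84.4, [10.4, 298.8])
(582, -301, 35, 58, 8.8, [438.6, 186.6])
(532, -308, 34, 57, 8.7, [442.1, 203.6])
[204.4, 11.1] [182, 0, 47, 27, 1027] [ 0.5003 -0.1     0.132 ]
[96.7, 85.9] [61, 20, 71, 146, 4067] [ 0.5418 -0.1996  0.132 ]
[553.2, 109.6] [547, 77, 13, 62, 205] [0.5659 0.1776 0.132 ]
[317.5, 348.1] [120, 248, 394, 152, 30900] [ 0.7938 -0.0255  0.132 ]
```

View pics/w10b.png

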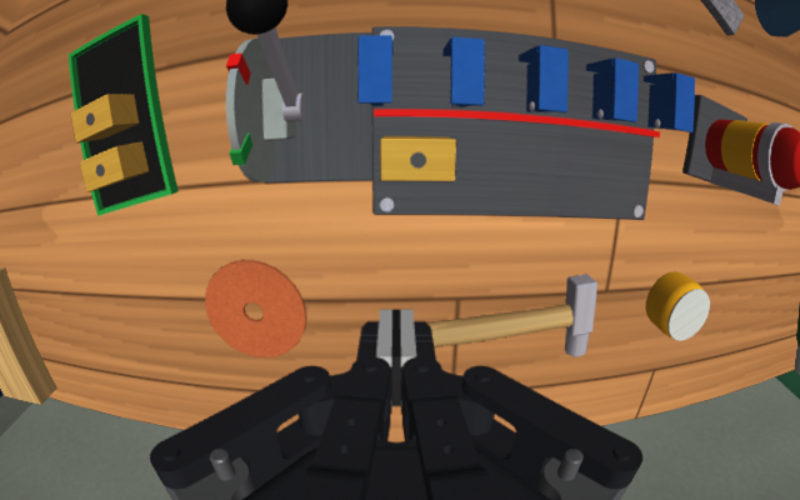

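jog_arm --commands '[{"hand": 0.9,"dx": -0.0765,"dy": 0.024,"dz": 0,"spin": 0},{"hand": 0.9,"dx": -0.0765,"dy": 0.024,"dz": -0.05,"spin": 0},{"hand": 0.9,"dx": -0.0765,"dy": 0.024,"dz": -0.1,"spin": 0},{"hand": 0.9,"dx": -0.0765,"dy": 0.024,"dz": -0.14,"spin": 0},{"hand": 0.9,"dx": -0.0765,"dy": 0.024,"dz": -0.19,"spin": 0},{"hand": 0.9,"dx": -0.0765,"dy": 0.024,"dz": -0.22,"spin": 0},{"hand": 0.9,"dx": -0.0765,"dy": 0.024,"dz": -0.235,"spin": 0},{"hand": 0.9,"dx": -0.0765,"dy": 0.024,"dz": -0.235,"spin": 0}]'

```text
t: 37.0
position: [0.5966, -0.0054, 0.0268]
eef_rot: [0.009, 1.0, -0.0, -0.0]
force: [0.3, 0.4, 0.4]
opening: 0.95
grasp_force: 0.0
```

jog_arm --commands '[{"hand": -0.4,"dx": 0,"dy": 0,"dz": 0,"spin": 0},{"hand": -1,"dx": 0,"dy": 0,"dz": 0,"spin": 0},{"hand": -1,"dx": 0,"dy": 0,"dz": 0,"spin": 0},{"hand": -1,"dx": 0,"dy": 0,"dz": 0,"spin": 0},{"hand": -1,"dx": 0,"dy": 0,"dz": 0,"spin": 0},{"hand": -1,"dx": 0,"dy": 0,"dz": 0,"spin": 0},{"hand": -1,"dx": 0,"dy": 0,"dz": 0.05,"spin": 0},{"hand": -1,"dx": 0,"dy": 0,"dz": 0.1,"spin": 0}]'

```text
t: 38.0
position: [0.596, -0.0052, 0.102]
eef_rot: [0.009, 1.0, 0.0, -0.001]
force: [1.3, 0.1, -2.4]
opening: 0.645
grasp_force: 64.6
```

jog_arm --commands '[{"hand": -1,"dx": 0,"dy": 0,"dz": 0.08,"spin": 0.02},{"hand": -1,"dx": 0,"dy": 0,"dz": 0.16,"spin": 0.05},{"hand": -1,"dx": -0.147,"dy": -0.418,"dz": 0.17,"spin": 0.051},{"hand": -1,"dx": -0.147,"dy": -0.418,"dz": 0.17,"spin": 0.051},{"hand": -1,"dx": -0.147,"dy": -0.418,"dz": 0.17,"spin": 0.051},{"hand": -1,"dx": -0.147,"dy": -0.418,"dz": 0.17,"spin": 0.051},{"hand": -1,"dx": -0.147,"dy": -0.418,"dz": 0.17,"spin": 0.051},{"hand": -1,"dx": -0.147,"dy": -0.418,"dz": 0.17,"spin": 0.051}]'

```text
t: 39.0
position: [0.4847, -0.3212, 0.2288]
eef_rot: [-0.069, 0.998, 0.0, -0.001]
force: [0.2, 0.9, -2.9]
opening: 0.649
grasp_force: 64.9
```

jog_arm --commands '[{"hand": -1,"dx": 0,"dy": 0.002,"dz": -0.06,"spin": 0.001},{"hand": -1,"dx": 0,"dy": 0.002,"dz": -0.13,"spin": 0.001},{"hand": -1,"dx": 0,"dy": 0.002,"dz": -0.19,"spin": 0.001},{"hand": -1,"dx": 0,"dy": 0.002,"dz": -0.23,"spin": 0.001},{"hand": -1,"dx": 0,"dy": 0.002,"dz": -0.255,"spin": 0.001},{"hand": -1,"dx": 0,"dy": 0.002,"dz": -0.268,"spin": 0.001},{"hand": -1,"dx": 0,"dy": 0.002,"dz": -0.275,"spin": 0.001},{"hand": -1,"dx": 0,"dy": 0.002,"dz": -0.275,"spin": 0.001}]'

```text
t: 40.0
position: [0.4869, -0.3172, 0.0234]
eef_rot: [-0.072, 0.997, -0.0, 0.0]
force: [-0.0, 0.9, -1.4]
opening: 0.643
grasp_force: 64.8
```

jog_arm --commands '[{"hand": -1,"dx": -0.002,"dy": -0.001,"dz": -0.004,"spin": 0},{"hand": -1,"dx": -0.002,"dy": -0.001,"dz": -0.007,"spin": 0},{"hand": -1,"dx": -0.002,"dy": -0.001,"dz": -0.007,"spin": 0},{"hand": 0.6,"dx": -0.002,"dy": -0.001,"dz": -0.007,"spin": 0},{"hand": 0.6,"dx": -0.002,"dy": -0.001,"dz": -0.007,"spin": 0},{"hand": 0.6,"dx": -0.002,"dy": -0.001,"dz": -0.007,"spin": 0},{"hand": 0.6,"dx": -0.002,"dy": -0.001,"dz": 0.03,"spin": 0},{"hand": 0.6,"dx": -0.002,"dy": -0.001,"dz": 0.1,"spin": 0}]'

```text
t: 41.0
position: [0.4836, -0.3173, 0.097]
eef_rot: [-0.072, 0.997, 0.001, -0.002]
force: [2.0, -0.1, 1.1]
opening: 0.799
grasp_force: 0.0
```

jog_arm --commands '[{"hand": 0.6,"dx": 0,"dy": 0,"dz": 0.08,"spin": 0},{"hand": 0.6,"dx": 0,"dy": 0,"dz": 0.16,"spin": 0},{"hand": 0.6,"dx": -0.2,"dy": -0.05,"dz": 0.25,"spin": 0},{"hand": 0.6,"dx": -0.2,"dy": -0.05,"dz": 0.25,"spin": 0},{"hand": 0.6,"dx": -0.2,"dy": -0.05,"dz": 0.25,"spin": 0},{"hand": 0.6,"dx": -0.2,"dy": -0.05,"dz": 0.25,"spin": 0},{"hand": 0.6,"dx": -0.2,"dy": -0.05,"dz": 0.25,"spin": 0},{"hand": 0.6,"dx": -0.2,"dy": -0.05,"dz": 0.25,"spin": 0}]'

```text
t: 42.0
position: [0.3357, -0.3551, 0.2847]
eef_rot: [-0.073, 0.997, 0.001, -0.001]
force: [-0.2, -0.3, -0.6]
opening: 0.805
grasp_force: 0.0
```

```bash
python3 - <<'E'
from h import *
p=arm.sense();print(p["position"])
t,ti=shot("top","t11");s,si=shot("scene","s11")
print(*inserts(t,ti,.051,roi=(180,150,480,270)),sep="\n")
cv2.imwrite("pics/fin.png",np.hstack([cv2.resize(si[140:360,130:450,::-1],(480,330)),cv2.resize(ti[150:260,350:480,::-1],(320,330)[:2])]))
E
```

```text
[ 0.33566408 -0.35508768  0.28471806]
(584, -303, 36, 58, 8.8, [438.6, 186.8])
```

View pics/fin.png

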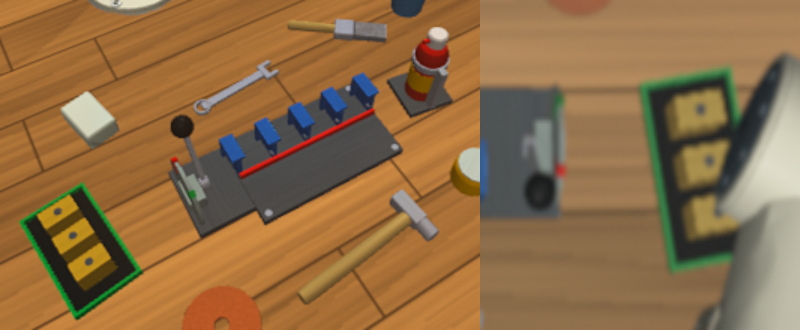

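The scene view shows all three inserts flat in the tray, pockets empty, lever in the red notch, gate and nozzle up, and the bystanders untouched.

```bash
python3 -c "
from rig import arm
print(arm.job_done())"
```

```text
the job is handed in; nothing more can be done
None
```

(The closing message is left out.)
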